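Feel the idler pulley for bearing play and take the play up

TASK

The bearings of the idler pulley on the fork stand were left slack. Rock the top of its rim to the left and then to the right to feel the play, swing the ball lever away from you until the play is just gone (snug, about 5 newtons of push on the ball; 8 would overload the bearings), then lean on the rim to the left and to the right again, just as firmly, to feel that it no longer gives. Let go of everything and leave the other things on the bench where they are.

Things in the scene. Friction and masses are not known exactly. Their poses are not given: they have to be found in the camera images.
- idler_stand: Grey fork stand, screwed down. Base 150 mm (its x, fore and aft) by 120 mm (its y) by 14 mm; two cheeks, outer faces 33 mm either side of the middle, rounded tops 113 mm above the bench; axle along its y. Origin: centre of the underside, on the bench. Its x points away from the robot, its y to the left, turned by up to 0.35 rad.
- axle_centre (a point): Middle of the axle and of the pulley, 95 mm above the stand's origin. The axle runs along the stand's y.
- idler_wheel: Aluminium flat-belt idler pulley, upright between the cheeks, diameter 136 mm, rim 24 mm wide (along the axle), five holes in its web. Origin: its centre. It spins freely, and tips sideways as far as the bearing play lets it.
- idler_hub: Steel hub of the pulley, 22 mm thick, on the axle between the cheeks. Origin: axle centre. It carries the pulley, and they tip together; the take-up nut bears on it from the right.
- rim_top (a point): Middle of the rim's width at its top, 68 mm above the axle; take or push the rim here, across its 24 mm width, with the fingertips no deeper than 30 mm below it. It moves left and right as the pulley is rocked. The rim stands 50 mm clear above the cheeks.
- idler_rock (a joint): Sideways tip of the pulley about the fore-and-aft line through the axle centre, rad; 0 = upright, positive = rim top to the left (stand's +y). Slack, it moves with under 1 N and stops 0.035 to 0.12 rad (2.5 to 8 mm at the rim top) either side; there the rim top gives less than 0.1 mm per N. With the play gone it gives no more than that, from 0.
- take_up_nut (a joint): Turn of the take-up nut and lever about the axle, rad; at 0 (starts -0.1 to 0) the lever leans 0.6 rad from upright towards the robot; grows, tightening, as the ball swings up and away (stand's +x). Play is gone at 0.30 to 0.92, unseen, different each time. 2 N square on the ball turns it; past that point the push rises 1 to 1.5 N per mm. It stays where left, easing back at most 0.1 rad.
- take_up_lever: Lever of the nut, right of the pulley: 9 mm steel rod with a black ball 22 mm across. Origin: ball centre, 75 mm from the axle line and 80 mm to the right (stand's -y) of the pulley's middle. Over 8 N of push square on the ball overloads the bearings.
- hex_key_1: Bystander: black hexagon key, 36x104x8 mm, in front of the stand.
- flange_nut_1: Bystander: dark flange nut, 24 mm across, 14 mm high, left of the stand.
- flange_nut_2: Bystander: another such flange nut, left of the stand.
- setup_block_1: Bystander: steel block with holes, 51x76x25 mm, behind the stand.
- micrometer: Bystander: micrometer, 54x130x16 mm, left of the stand.
- screwdriver: Bystander: screwdriver, 185 mm long, handle 27 mm thick, right of the stand.

How it is judged:
On the way, in this order (a step that is already met when the one before it is completed fails the run):
1. rim rocked left against the end of its play (tip over 0.025 rad with over 3 N on the rim) (value of joint idler_rock above 0.025 rad and contact force between the fingers and idler_hub above 3 N), for 0.1 s.
2. rim rocked right against the end of its play (value of joint idler_rock below -0.025 rad and contact force between the fingers and idler_hub above 3 N), for 0.1 s.
3. lever turned, and the rim leaned on to the left with over 3 N gives less than 0.010 rad (value of joint idler_rock between 0.0003 and 0.01 rad and contact force between the fingers and idler_hub above 3 N and value of joint take_up_nut above 0.2 rad), for 0.2 s.
4. rim leaned on to the right with over 3 N gives less than 0.010 rad (value of joint idler_rock between -0.01 and -0.0003 rad and contact force between the fingers and idler_hub above 3 N), for 0.2 s.
At the end, for the whole second after the job is handed in: the nut is left snug (bearing on the hub with over 2 N, turned to between 0.20 and 1.1 rad), the pulley stands within 0.010 rad of upright, and pulley and lever are at rest (value of joint idler_rock between -0.01 and 0.01 rad and value of joint take_up_nut between 0.2 and 1.1 rad and contact force between take_up_lever and idler_hub above 2 N and linear speed of each of idler_wheel, take_up_lever below 0.01 m/s); the robot touches nothing.
It fails at once if bearings overloaded by the lever: the take-up nut presses on the hub with over 12 N while the rim is not touched (that takes more than 8 N square on the ball) (contact force between take_up_lever and idler_hub above 12 N and contact force between the fingers and idler_hub below 0.1 N).
It fails at once if a bystander shifted by over 20 mm (distance of any of hex_key_1, flange_nut_1, flange_nut_2, setup_block_1, micrometer, screwdriver from where it was at the start of the episode above 0.02 m).
It also fails if it takes over 72 s, if anything falls off the work surface, if the arm or the gripper's body presses on something with over 40 N, if the wrist force passes 120 N, or if a joint passes its speed limit or range.

ROBOT

A 7-joint arm with a two-finger parallel gripper is mounted at the origin on a cart in front of the work surface, level with it; the furniture and walls round the work are solid. World frame = base frame: x ahead of the robot, y to its left, z up, the work surface at z = 0. Lengths are in m, angles in rad, forces in N, time in s.
With the tool pointing down it reaches from about 0.4 to 0.85 m from the base axis. Payload 4.5 kg.
Tool frame: the origin (TCP) lies on the centre line of the jaws, within the pads' length; the fingertips stand 11 mm ahead of it and the grasp point (between the pads) lies 8 mm behind it; z points along the fingers, y is the line along which they close (so a half turn about z gives the same grasp; the last joint's range is limited). The gripper opens to 88 mm and grips with 3 to 60 N. Pads are 18 mm wide; open, the fingers measure 123 mm over their backs; the gripper's body (75 mm by 187 mm) begins 45 mm behind the grasp point.
Start: joints at [1.284, 0.689, -0.195, 1.565, 0.157, 0.902, -0.215], TCP at [0.197, -0.593, 0.25] pointing down, gripper open.
Joint ranges: [-3.01, 3.01], [-0.46, 2.08], [-1.47, 1.51], [0.13, 2.56], [-1, 4.14], [0.04, 2.09], [-2.66, 2.66]. Speed limits (rad/s): [2.57, 2.57, 3.14, 3.14, 3.14, 3.14, 3.14].

INTERFACE

Orientations are given as a unit quaternion [x, y, z, w].
In Python, from plant import * gives the robot as it stands. The module is installed in compiled form; this text tells all that it offers.
- The arm moves only by the tool send_rows, never from a script. Its argument "motion" is a list of rows, each an object of numbers: "x", "y", "z": the shift along the tool's x, y, z in cm; "rx", "ry", "rz": the turn, a rotation vector about the tool's x, y, z in rad; "jaw": the finger opening in cm, from 0 to 8.81. In form: [{"x": .., "y": .., "z": .., "rx": .., "ry": .., "rz": .., "jaw": ..}, ...]. A call has exactly 5 rows; each row shifts and turns the commanded pose from where the row before left it, along the tool's axes as they then stand; what a row does not reach is not made up. A row lasts 1/10 s, in which the tool goes at most 50 mm and 8.59 degrees, less where a joint would pass 70% of its speed; a pose out of reach is approached as far as the arm can. A call is refused whole if a number of a shift passes 5 or a number of a turn 0.15, either way. A call with a gripper value outside its range is refused whole. The fingers move at their own pace and stop on an object; "grip_force" is the grip in N (left out, the last holds). Time passes only in rows, so rows that do not move let the fingers close, or fill a call up. It gives the time, the measured TCP pose, the force, the opening and the grip force at its end, in the units of the state.
- get_state(): the state, without advancing time (a new reading comes with each control period).
- snapshot(name): name is "side" or "top" or "wrist"; returns a dict with "img" (384x512x3 uint8, red, green, blue), "vertical_fov" (degrees; the focal length in pixels is half the picture's height over the tangent of half this angle, whatever the lens; pixels are square), "cx", "cy" (the principal point, pixels), "D" ([k1, k2, p1, p2, k3] as OpenCV has them; the pictures are not rectified), "extrinsics" (4x4, takes a point from camera to world coordinates). Camera axes: x right, y up, looking along -z (the intrinsics and any distortion apply to the point x, -y, -z); pixel columns grow to the right and rows downward; lengths in m; the calibration is good to about 2 mm. A picture is of the moment at which its call begins. There is no depth.
- finish_job(): hands the job in; it is judged then, once.
The state is a dict: "clock": time; "q": joint angles; "qd": joint speeds; "joint_torque": joint torques, N m; "tool_pos": TCP position; "eef_rot": TCP orientation; "contact_force": force on the tool from outside, world axes, zero at the start; "moment": the same for the moment, N m; "opening": opening from 0.0 (shut) to 1.0 (fully open); "finger_force": force on a finger pad.
Only numpy, scipy, OpenCV 4.12 (cv2) and the standard library are available. Lean on these libraries where they do the work, as an engineer would, in place of code of your own. Each camera call takes 0.05 s, during which the arm holds its last target. There are 200 camera calls.

## Working session

There is one attempt and no reset: what is moved stays moved. The work goes in short steps, Python scripts to look and compute and a tool call to move; the robot and the scene stay as the last step left them, time stands still between calls to the robot, and variables do not carry over. Pictures are saved under pics/ and viewed, at most 10 in all, crops included, and the job is handed in when it is done.

Besides the shell and the picture viewer there is one more tool, called after "Emit:" in YAML: its name, and indented under it one key for each argument. send_rows: Moves the arm, as the interface text tells. Its arguments: {"type":"object","properties":{"motion":{"type":"array"},"grip_force":{"type":"number"}},"required":["motion"]}

```bash
mkdir -p pics; cat > h.py <<'E'
from plant import *
import numpy as np, cv2
def K(s):
    f=s["img"].shape[0]/2/np.tan(np.radians(s["vertical_fov"])/2)
    return np.array([[f,0,s["cx"]],[0,f,s["cy"]],[0,0,1.]])
def ray(s,uv):
    p=cv2.undistortPoints(np.array([[uv]],float),K(s),np.array(s["D"],float))[0,0]
    E=np.array(s["extrinsics"]); d=E[:3,:3]@np.array([p[0],-p[1],-1.])
    return E[:3,3],d/np.linalg.norm(d)
def plane(s,uv,z):
    o,d=ray(s,uv); return o+d*(z-o[2])/d[2]
def proj(s,P):
    E=np.array(s["extrinsics"]); c=(np.atleast_2d(P)-E[:3,3])@E[:3,:3]
    c=c*[1,-1,-1]
    return cv2.projectPoints(c,np.zeros(3),np.zeros(3),K(s),np.array(s["D"],float))[0][:,0]
def save(s,n): cv2.imwrite("pics/"+n,s["img"][:,:,::-1])
E
python3 - <<'E'
from h import *
a=snapshot("top");b=snapshot("side")
im=np.vstack([a["img"],b["img"]])
save(a,"top0.png");save(b,"side0.png")
for s in(a,b): print(s["vertical_fov"],np.round(s["extrinsics"],3).tolist())
st=get_state();print(st)
E
```

```text
46.40537474114368 [[0.003, 0.995, -0.096, 0.458], [-1.0, 0.001, -0.022, -0.041], [-0.022, 0.096, 0.995, 1.237], [0.0, 0.0, 0.0, 1.0]]
53.88895147880708 [[-0.871, 0.266, -0.413, 0.214], [-0.491, -0.428, 0.759, 0.593], [0.025, 0.864, 0.503, 0.536], [0.0, 0.0, 0.0, 1.0]]
{'clock': 0.1, 'q': array([ 1.28383107,  0.68990251, -0.19450051,  1.56619216,  0.15731285,
        0.90250328, -0.2151052 ]), 'qd': array([-0.00075096, -0.00083613, -0.00033245, -0.00317441, -0.00091736,
       -0.00043386, -0.00065371]), 'joint_torque': array([-3.56053184e-03, -5.28505433e+01, -1.27163619e+00, -1.53838670e+01,
       -5.25865902e-02,  1.99464608e-03,  5.67984682e-05]), 'tool_pos': array([ 0.19683961, -0.59263902,  0.24900098]), 'eef_rot': array([ 9.87161291e-01,  1.59724558e-01, -1.96827256e-04, -7.83084367e-04]), 'contact_force': array([ 0.12506716, -0.77586381, -0.52999662]), 'moment': array([ 0.01479267,  0.01369162, -0.02115183]), 'finger_force': 0.0, 'opening': 0.9992402516740163}
```

View pics/top0.png

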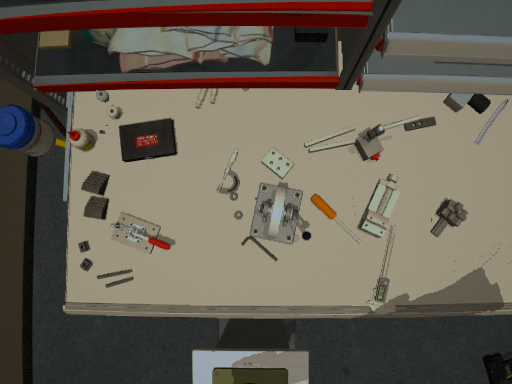

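View pics/side0.png

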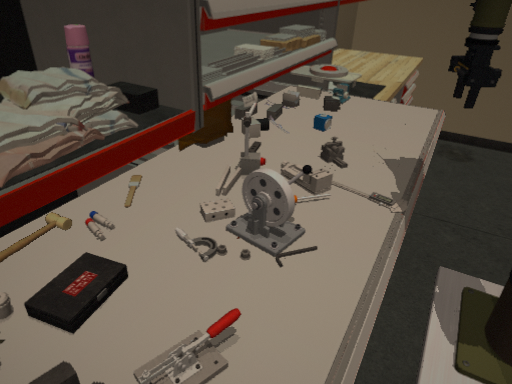

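The top view shows the stand around (277,212), with the rim seen nearly edge-on and the ball at about (306,236). The side view shows the wheel at (268,197) and the ball at (307,169). I'll zoom in on the top view.

```bash
python3 - <<'E'
from h import *
s=snapshot("top")
c=s["img"][165:260,215:345]; cv2.imwrite("pics/z1.png",cv2.resize(c,None,fx=6,fy=6,interpolation=cv2.INTER_CUBIC)[:,:,::-1])
C=[(259,183),(302,188),(296,243),(251,238)]
P=np.array([plane(s,c,0.014) for c in C]);print(P.round(3),P.mean(0))
m=(s["img"].max(2)<40).astype(np.uint8);n,l,st,ce=cv2.connectedComponentsWithStats(m[165:260,215:345])
for i in range(1,n):
  if st[i,4]>15:
    p=ce[i]+[215,165];print(p,st[i],plane(s,p,0.16).round(4))
E
```

```text
[[ 0.61  -0.024  0.014]
 [ 0.596 -0.142  0.014]
 [ 0.446 -0.124  0.014]
 [ 0.459 -0.002  0.014]] [ 0.52764817 -0.0729004   0.014     ]
[305.875  235.3125] [87 67  8  8 48] [ 0.4656 -0.1382  0.16  ]
```

View pics/z1.png

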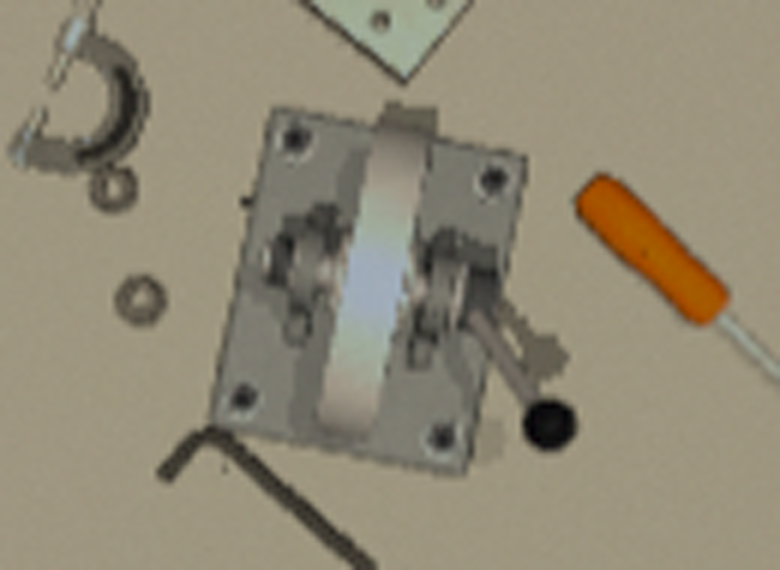

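The zoomed crop shows the base corners at (272,108), (526,155), (465,472) and (210,425), and the ball at (549,424). The rim band runs from (400,130) to (348,425), so the yaw is slightly negative.

```bash
python3 - <<'E'
from h import *
a=snapshot("top")
C=[np.array(c)/6+[215,165]-.4 for c in [(272,108),(526,155),(465,472),(210,425)]]
P=np.array([plane(a,c,0.014) for c in C]);o=P.mean(0)
d=(P[0]+P[1]-P[2]-P[3]);yaw=np.arctan2(d[1],d[0]);e=(P[0]+P[3]-P[1]-P[2]);yaw2=np.arctan2(-e[0],e[1])
print(P.round(4),o,yaw,yaw2,np.linalg.norm(d)/2,np.linalg.norm(e)/2)
y=(yaw+yaw2)/2
R=np.array([[np.cos(y),-np.sin(y)],[np.sin(y),np.cos(y)]])
# rim ends (at z 95+~) check: rim top centre pixel
p=plane(a,np.array((374,278))/6+[215,165]-.4,.163);print("rimtop",p, R.T@(p-o)[:2])
p=plane(a,(305.9,235.3),.157);print("ball",p,R.T@(p-o)[:2])
st=get_state();q=st["eef_rot"]
from scipy.spatial.transform import Rotation as Ro
M=Ro.from_quat(q).as_matrix();print(M.round(3))
T=np.r_[o[:2],.27];print("shift cm tool",(M.T@(T-st["tool_pos"])*100).round(2),"T",T,"rz",np.arctan2(M[1,0],M[0,0])-y)
E
```

```text
[[ 0.6109 -0.0261  0.014 ]
 [ 0.5893 -0.1423  0.014 ]
 [ 0.445  -0.1138  0.014 ]
 [ 0.466   0.0017  0.014 ]] [ 0.52780364 -0.07010258  0.014     ] -0.19214313317130127 -0.18164740927144138 0.14732476491291202 0.11782097845156943
rimtop [ 0.52379815 -0.06887566  0.163     ] [-0.00416371  0.0004613 ]
ball [ 0.46560252 -0.13856751  0.157     ] [-0.04839653 -0.07883021]
[[ 0.949  0.315 -0.   ]
 [ 0.315 -0.949  0.001]
 [-0.    -0.001 -1.   ]]
shift cm tool [ 47.88 -39.17  -2.04] T [ 0.52780364 -0.07010258  0.27      ] rz 0.5077171874904485
```

Emit:
send_rows:
  motion:
    - {"z": -2}
    - {"x": 3, "y": -2.5}
    - {"x": 3, "y": -2.5}
    - {"x": 3, "y": -2.5}
    - {"x": 3, "y": -2.5}

```text
schema error: expected keys x, y, z, rx, ry, rz, jaw
```

Emit:
send_rows:
  motion:
    - {"x": 3, "y": -2.5}
    - {"x": 3, "y": -2.5}
    - {"x": 3, "y": -2.5}
    - {"x": 3, "y": -2.5}
    - {"x": 3, "y": -2.5}

```text
schema error: expected keys x, y, z, rx, ry, rz, jaw
```

Emit:
send_rows:
  motion:
    - {"x": 3, "y": -2.5}
    - {"x": 3, "y": -2.5}
    - {"x": 3, "y": -2.5}
    - {"x": 3, "y": -2.5}
    - {"x": 3, "y": -2.5}

```text
schema error: expected keys x, y, z, rx, ry, rz, jaw
```

Emit:
send_rows:
  motion:
    - {"x": 2.8, "y": -1.6}
    - {"rz": 0.127, "jaw": 5}
    - {"rz": 0.127}
    - {"rz": 0.127}
    - {"rz": 0.127}

```text
schema error: expected keys x, y, z, rx, ry, rz, jaw
```

```bash
cat >> h.py <<'E'
from scipy.spatial.transform import Rotation as Ro
O=np.array([.528,-.070]);Y=-.187
def rep(T=None):
    st=get_state();M=Ro.from_quat(st["eef_rot"]).as_matrix();R=np.array([[np.cos(Y),-np.sin(Y)],[np.sin(Y),np.cos(Y)]])
    print("t",st["clock"],"pos",st["tool_pos"].round(4),"local",(R.T@(st["tool_pos"][:2]-O)).round(4),"yaw",np.arctan2(M[1,0],M[0,0]).round(4),"zax",M[:,2].round(3))
    f=st["contact_force"];print("F local",(R.T@f[:2]).round(2),f[2].round(2),"open",st["opening"],"ff",st["finger_force"])
    if T is not None: print("shift cm",(M.T@(np.array(T)-st["tool_pos"])*100).round(2))
    return st
E
python3 - <<'E'
from h import *
rep([.528,-.07,.27])
s=snapshot("wrist");save(s,"w1.png");print(proj(s,[[.528,-.07,.163],[.528,-.07,.27]]))
np.set_printoptions(suppress=True);print(np.round(s["extrinsics"],3).tolist())
E
```

```text
t 0.2 pos [ 0.1969 -0.5928  0.2492] local [-0.2281 -0.5752] yaw 0.3208 zax [-0.     0.001 -1.   ]
F local [ 0.22 -0.31] 0.43 open 0.9997554119137074 ff 0.0
shift cm [ 47.9  -39.17  -2.04]
[[   3424.09682764    3798.68594115]
 [-597074.65858038 -627374.3981887 ]]
[[0.315, 0.9, 0.302, 0.276], [-0.949, 0.3, 0.099, -0.568], [-0.002, -0.317, 0.948, 0.385], [0.0, 0.0, 0.0, 1.0]]
```

View pics/w1.png

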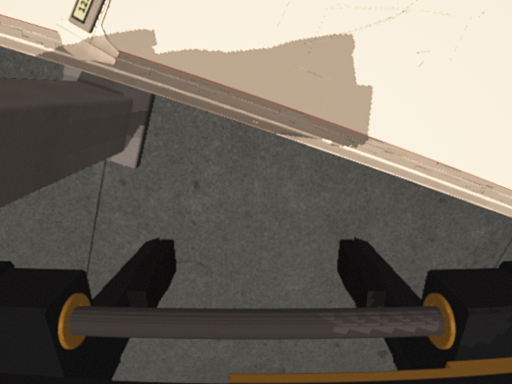

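The moves were refused because every row needs all seven keys, so this wrist view only shows the bench edge at the start pose. I'll resend them.

Emit:
send_rows:
  motion:
    - {"x": 0, "y": 0, "z": -2, "rx": 0, "ry": 0, "rz": 0, "jaw": 8.8}
    - {"x": 3, "y": -2.5, "z": 0, "rx": 0, "ry": 0, "rz": 0, "jaw": 8.8}
    - {"x": 3, "y": -2.5, "z": 0, "rx": 0, "ry": 0, "rz": 0, "jaw": 8.8}
    - {"x": 3, "y": -2.5, "z": 0, "rx": 0, "ry": 0, "rz": 0, "jaw": 8.8}
    - {"x": 3, "y": -2.5, "z": 0, "rx": 0, "ry": 0, "rz": 0, "jaw": 8.8}

```text
clock: 0.75
tool_pos: [0.28, -0.459, 0.2698]
eef_rot: [0.987, 0.16, 0.0, 0.0]
contact_force: [0.6, 0.5, 0.2]
opening: 0.997
finger_force: 0.0
```

Emit:
send_rows:
  motion:
    - {"x": 3, "y": -2.5, "z": 0, "rx": 0, "ry": 0, "rz": 0, "jaw": 8.8}
    - {"x": 3, "y": -2.5, "z": 0, "rx": 0, "ry": 0, "rz": 0, "jaw": 8.8}
    - {"x": 3, "y": -2.5, "z": 0, "rx": 0, "ry": 0, "rz": 0, "jaw": 8.8}
    - {"x": 3, "y": -2.5, "z": 0, "rx": 0, "ry": 0, "rz": 0, "jaw": 8.8}
    - {"x": 3, "y": -2.5, "z": 0, "rx": 0, "ry": 0, "rz": 0, "jaw": 8.8}

```text
clock: 1.25
tool_pos: [0.3831, -0.2931, 0.2698]
eef_rot: [0.987, 0.16, 0.0, 0.0]
contact_force: [1.5, -0.4, 1.0]
opening: 1.004
finger_force: 0.0
```

Emit:
send_rows:
  motion:
    - {"x": 3, "y": -2.5, "z": 0, "rx": 0, "ry": 0, "rz": 0, "jaw": 8.8}
    - {"x": 3, "y": -2.5, "z": 0, "rx": 0, "ry": 0, "rz": 0, "jaw": 8.8}
    - {"x": 3, "y": -2.5, "z": 0, "rx": 0, "ry": 0, "rz": 0, "jaw": 8.8}
    - {"x": 3, "y": -2.5, "z": 0, "rx": 0, "ry": 0, "rz": 0, "jaw": 8.8}
    - {"x": 3, "y": -2.5, "z": 0, "rx": 0, "ry": 0, "rz": 0, "jaw": 8.8}

```text
clock: 1.75
tool_pos: [0.486, -0.1271, 0.2698]
eef_rot: [0.987, 0.16, 0.0, 0.0]
contact_force: [0.2, -0.5, 0.2]
opening: 0.996
finger_force: 0.0
```

Emit:
send_rows:
  motion:
    - {"x": 2.9, "y": -1.7, "z": 0, "rx": 0, "ry": 0, "rz": 0, "jaw": 5}
    - {"x": 0, "y": 0, "z": 0, "rx": 0, "ry": 0, "rz": 0.127, "jaw": 5}
    - {"x": 0, "y": 0, "z": 0, "rx": 0, "ry": 0, "rz": 0.127, "jaw": 5}
    - {"x": 0, "y": 0, "z": 0, "rx": 0, "ry": 0, "rz": 0.127, "jaw": 5}
    - {"x": 0, "y": 0, "z": 0, "rx": 0, "ry": 0, "rz": 0.127, "jaw": 5}

```text
clock: 2.25
tool_pos: [0.5075, -0.1031, 0.2697]
eef_rot: [0.995, -0.096, -0.0, 0.0]
contact_force: [0.4, -0.2, 0.3]
opening: 0.579
finger_force: 0.0
```

```bash
python3 - <<'E'
from h import *
rep([.528,-.07,.27])
s=snapshot("wrist");save(s,"w2.png");print(proj(s,[[.528,-.07,.163]]))
E
```

```text
t 2.25 pos [ 0.5075 -0.1031  0.2697] local [-0.014  -0.0363] yaw -0.192 zax [-0. -0. -1.]
F local [ 0.4  -0.15] 0.35 open 0.5790289810188952 ff 0.0
shift cm [ 1.39 -3.64 -0.03]
[[210.77055581 181.36613197]]
```

View pics/w2.png

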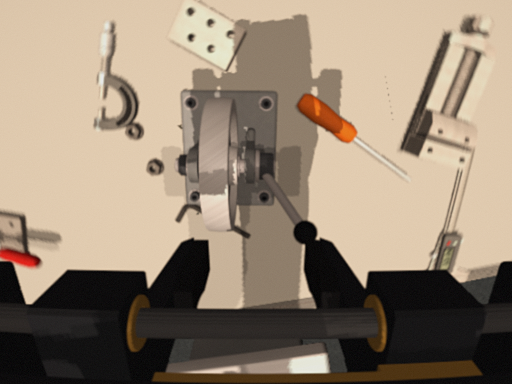

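The wrist view shows the stand square to the tool, with the rim band at u 202–235 and v 98–230, and the ball at (305,232). Next I'll straddle the rim with the jaws at 6 cm.

Emit:
send_rows:
  motion:
    - {"x": 0.7, "y": -1.8, "z": 0, "rx": 0, "ry": 0, "rz": 0, "jaw": 6}
    - {"x": 0.7, "y": -1.8, "z": 0, "rx": 0, "ry": 0, "rz": 0, "jaw": 6}
    - {"x": 0, "y": 0, "z": 3, "rx": 0, "ry": 0, "rz": 0, "jaw": 6}
    - {"x": 0, "y": 0, "z": 3, "rx": 0, "ry": 0, "rz": 0, "jaw": 6}
    - {"x": 0, "y": 0, "z": 0, "rx": 0, "ry": 0, "rz": 0, "jaw": 6}

```text
clock: 2.8
tool_pos: [0.5254, -0.0701, 0.2068]
eef_rot: [0.996, -0.092, -0.004, 0.0]
contact_force: [-0.4, -0.7, -0.0]
opening: 0.681
finger_force: 0.0
```

```bash
python3 - <<'E'
from h import *
rep([.528,-.07,.154])
s=snapshot("wrist");save(s,"w3.png");print(proj(s,[[.528,-.07,.163]]))
E
```

```text
t 2.8 pos [ 0.5254 -0.0701  0.2068] local [-0.0025 -0.0005] yaw -0.1847 zax [-0.007  0.001 -1.   ]
F local [-0.27 -0.75] -0.04 open 0.6808683524871413 ff 0.0
shift cm [ 0.29 -0.06  5.28]
[[253.72672948 224.92996904]]
```

View pics/w3.png

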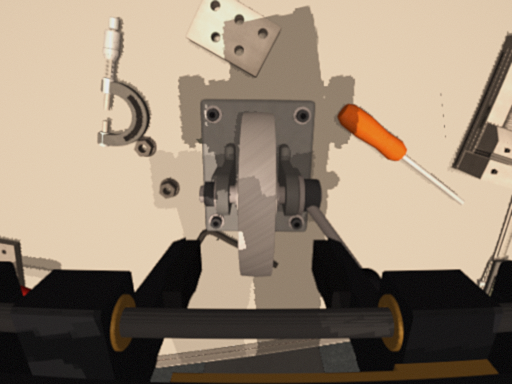

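The rim is centred between the fingers (u ≈ 257 at v ≈ 200), and the ball sits clear behind the right finger at about (370,285). I'll descend and move left until it touches.

Emit:
send_rows:
  motion:
    - {"x": 0.1, "y": 0, "z": 2, "rx": 0, "ry": 0, "rz": 0, "jaw": 6}
    - {"x": 0.1, "y": 0, "z": 2, "rx": 0, "ry": 0, "rz": 0, "jaw": 6}
    - {"x": 0, "y": 0, "z": 1.2, "rx": 0, "ry": 0, "rz": 0, "jaw": 6}
    - {"x": 0, "y": 0, "z": 0, "rx": 0, "ry": 0, "rz": 0, "jaw": 6}
    - {"x": 0, "y": 0, "z": 0, "rx": 0, "ry": 0, "rz": 0, "jaw": 6}

```text
clock: 3.35
tool_pos: [0.5304, -0.071, 0.1586]
eef_rot: [0.996, -0.093, 0.001, 0.0]
contact_force: [-0.6, -0.8, 0.5]
opening: 0.684
finger_force: 0.0
```

Emit:
send_rows:
  motion:
    - {"x": 0, "y": -0.4, "z": 0, "rx": 0, "ry": 0, "rz": 0, "jaw": 6}
    - {"x": 0, "y": -0.4, "z": 0, "rx": 0, "ry": 0, "rz": 0, "jaw": 6}
    - {"x": 0, "y": -0.4, "z": 0, "rx": 0, "ry": 0, "rz": 0, "jaw": 6}
    - {"x": 0, "y": -0.3, "z": 0, "rx": 0, "ry": 0, "rz": 0, "jaw": 6}
    - {"x": 0, "y": -0.2, "z": 0, "rx": 0, "ry": 0, "rz": 0, "jaw": 6}

```text
clock: 3.85
tool_pos: [0.5332, -0.0536, 0.1579]
eef_rot: [0.996, -0.093, 0.0, -0.0]
contact_force: [0.5, 1.0, 0.7]
opening: 0.683
finger_force: 0.0
```

```bash
python3 -c "
from h import *
rep()"
```

```text
t 3.85 pos [ 0.5332 -0.0536  0.1579] local [0.0021 0.0171] yaw -0.1865 zax [ 0.  0. -1.]
F local [0.31 1.04] 0.67 open 0.6833936838658937 ff 0.0
```

Emit:
send_rows:
  motion:
    - {"x": 0, "y": -0.2, "z": 0, "rx": 0, "ry": 0, "rz": 0, "jaw": 6}
    - {"x": 0, "y": -0.2, "z": 0, "rx": 0, "ry": 0, "rz": 0, "jaw": 6}
    - {"x": 0, "y": -0.1, "z": 0, "rx": 0, "ry": 0, "rz": 0, "jaw": 6}
    - {"x": 0, "y": 0, "z": 0, "rx": 0, "ry": 0, "rz": 0, "jaw": 6}
    - {"x": 0, "y": 0, "z": 0, "rx": 0, "ry": 0, "rz": 0, "jaw": 6}

```text
clock: 4.35
tool_pos: [0.5339, -0.0492, 0.1577]
eef_rot: [0.996, -0.093, -0.0, 0.0]
contact_force: [-0.2, 0.8, -0.4]
opening: 0.682
finger_force: 0.0
```

Emit:
send_rows:
  motion:
    - {"x": 0, "y": -0.1, "z": 0, "rx": 0, "ry": 0, "rz": 0, "jaw": 6}
    - {"x": 0, "y": -0.1, "z": 0, "rx": 0, "ry": 0, "rz": 0, "jaw": 6}
    - {"x": 0, "y": 0, "z": 0, "rx": 0, "ry": 0, "rz": 0, "jaw": 6}
    - {"x": 0, "y": 0, "z": 0, "rx": 0, "ry": 0, "rz": 0, "jaw": 6}
    - {"x": 0, "y": 0, "z": 0, "rx": 0, "ry": 0, "rz": 0, "jaw": 6}

```text
clock: 4.85
tool_pos: [0.5342, -0.0478, 0.1577]
eef_rot: [0.996, -0.094, -0.0, 0.0]
contact_force: [0.2, -2.1, -0.5]
opening: 0.68
finger_force: 1.1
```

Emit:
send_rows:
  motion:
    - {"x": 0, "y": -0.1, "z": 0, "rx": 0, "ry": 0, "rz": 0, "jaw": 6}
    - {"x": 0, "y": 0, "z": 0, "rx": 0, "ry": 0, "rz": 0, "jaw": 6}
    - {"x": 0, "y": 0, "z": 0, "rx": 0, "ry": 0, "rz": 0, "jaw": 6}
    - {"x": 0, "y": 0, "z": 0, "rx": 0, "ry": 0, "rz": 0, "jaw": 6}
    - {"x": 0, "y": 0, "z": 0, "rx": 0, "ry": 0, "rz": 0, "jaw": 6}

```text
clock: 5.35
tool_pos: [0.5343, -0.0471, 0.1577]
eef_rot: [0.996, -0.094, -0.0, 0.001]
contact_force: [-1.2, -4.9, 0.5]
opening: 0.68
finger_force: 2.7
```

Emit:
send_rows:
  motion:
    - {"x": 0, "y": -0.1, "z": 0, "rx": 0, "ry": 0, "rz": 0, "jaw": 6}
    - {"x": 0, "y": 0, "z": 0, "rx": 0, "ry": 0, "rz": 0, "jaw": 6}
    - {"x": 0, "y": 0, "z": 0, "rx": 0, "ry": 0, "rz": 0, "jaw": 6}
    - {"x": 0, "y": 0, "z": 0, "rx": 0, "ry": 0, "rz": 0, "jaw": 6}
    - {"x": 0, "y": 0, "z": 0, "rx": 0, "ry": 0, "rz": 0, "jaw": 6}

```text
clock: 5.85
tool_pos: [0.5344, -0.0468, 0.1577]
eef_rot: [0.996, -0.094, -0.0, 0.001]
contact_force: [-0.9, -6.6, 0.2]
opening: 0.682
finger_force: 3.3
```

Emit:
send_rows:
  motion:
    - {"x": 0, "y": 0.8, "z": 0, "rx": 0, "ry": 0, "rz": 0, "jaw": 6}
    - {"x": 0, "y": 1.0, "z": 0, "rx": 0, "ry": 0, "rz": 0, "jaw": 6}
    - {"x": 0, "y": 0.8, "z": 0, "rx": 0, "ry": 0, "rz": 0, "jaw": 6}
    - {"x": 0, "y": 0.6, "z": 0, "rx": 0, "ry": 0, "rz": 0, "jaw": 6}
    - {"x": 0, "y": 0.4, "z": 0, "rx": 0, "ry": 0, "rz": 0, "jaw": 6}

```text
clock: 6.35
tool_pos: [0.5279, -0.0813, 0.1577]
eef_rot: [0.996, -0.094, 0.0, -0.0]
contact_force: [0.5, -0.2, -0.2]
opening: 0.679
finger_force: 0.0
```

Emit:
send_rows:
  motion:
    - {"x": 0, "y": 0.3, "z": 0, "rx": 0, "ry": 0, "rz": 0, "jaw": 6}
    - {"x": 0, "y": 0.3, "z": 0, "rx": 0, "ry": 0, "rz": 0, "jaw": 6}
    - {"x": 0, "y": 0.2, "z": 0, "rx": 0, "ry": 0, "rz": 0, "jaw": 6}
    - {"x": 0, "y": 0, "z": 0, "rx": 0, "ry": 0, "rz": 0, "jaw": 6}
    - {"x": 0, "y": 0, "z": 0, "rx": 0, "ry": 0, "rz": 0, "jaw": 6}

```text
clock: 6.85
tool_pos: [0.5266, -0.0885, 0.1577]
eef_rot: [0.996, -0.093, 0.0, 0.0]
contact_force: [-0.9, 0.6, 0.4]
opening: 0.681
finger_force: 0.0
```

```bash
python3 -c "
from h import *
rep()"
```

```text
t 6.85 pos [ 0.5266 -0.0885  0.1577] local [ 0.002  -0.0184] yaw -0.1871 zax [ 0. -0. -1.]
F local [-1.03  0.4 ] 0.37 open 0.6807068413901656 ff 0.0
```

Emit:
send_rows:
  motion:
    - {"x": 0, "y": 0.2, "z": 0, "rx": 0, "ry": 0, "rz": 0, "jaw": 6}
    - {"x": 0, "y": 0.2, "z": 0, "rx": 0, "ry": 0, "rz": 0, "jaw": 6}
    - {"x": 0, "y": 0.1, "z": 0, "rx": 0, "ry": 0, "rz": 0, "jaw": 6}
    - {"x": 0, "y": 0, "z": 0, "rx": 0, "ry": 0, "rz": 0, "jaw": 6}
    - {"x": 0, "y": 0, "z": 0, "rx": 0, "ry": 0, "rz": 0, "jaw": 6}

```text
clock: 7.35
tool_pos: [0.5255, -0.0936, 0.1577]
eef_rot: [0.996, -0.094, -0.0, 0.0]
contact_force: [0.3, 0.2, 0.0]
opening: 0.683
finger_force: 0.0
```

Emit:
send_rows:
  motion:
    - {"x": 0, "y": 0.1, "z": 0, "rx": 0, "ry": 0, "rz": 0, "jaw": 6}
    - {"x": 0, "y": 0.1, "z": 0, "rx": 0, "ry": 0, "rz": 0, "jaw": 6}
    - {"x": 0, "y": 0, "z": 0, "rx": 0, "ry": 0, "rz": 0, "jaw": 6}
    - {"x": 0, "y": 0, "z": 0, "rx": 0, "ry": 0, "rz": 0, "jaw": 6}
    - {"x": 0, "y": 0, "z": 0, "rx": 0, "ry": 0, "rz": 0, "jaw": 6}

```text
clock: 7.85
tool_pos: [0.5254, -0.0949, 0.1577]
eef_rot: [0.996, -0.093, 0.0, -0.0]
contact_force: [1.1, 3.0, -0.2]
opening: 0.683
finger_force: 1.4
```

Emit:
send_rows:
  motion:
    - {"x": 0, "y": 0.1, "z": 0, "rx": 0, "ry": 0, "rz": 0, "jaw": 6}
    - {"x": 0, "y": 0.1, "z": 0, "rx": 0, "ry": 0, "rz": 0, "jaw": 6}
    - {"x": 0, "y": 0, "z": 0, "rx": 0, "ry": 0, "rz": 0, "jaw": 6}
    - {"x": 0, "y": 0, "z": 0, "rx": 0, "ry": 0, "rz": 0, "jaw": 6}
    - {"x": 0, "y": 0, "z": 0, "rx": 0, "ry": 0, "rz": 0, "jaw": 6}

```text
clock: 8.35
tool_pos: [0.5254, -0.0955, 0.1577]
eef_rot: [0.996, -0.093, 0.0, -0.001]
contact_force: [1.0, 6.6, -0.9]
opening: 0.682
finger_force: 3.1
```

```bash
python3 -c "
from h import *
rep()"
```

```text
t 8.35 pos [ 0.5254 -0.0955  0.1577] local [ 0.0021 -0.0256] yaw -0.1855 zax [ 0.001  0.002 -1.   ]
F local [-0.27  6.71] -0.92 open 0.6824192879019738 ff 3.1133651454001665
```

The rim went against both stops at about 6.6 N. Now I'll lift off, close the fingers and go round to the near side of the ball.

Emit:
send_rows:
  motion:
    - {"x": 0, "y": -1.3, "z": 0, "rx": 0, "ry": 0, "rz": 0, "jaw": 6}
    - {"x": 0, "y": -1.2, "z": 0, "rx": 0, "ry": 0, "rz": 0, "jaw": 6}
    - {"x": 0, "y": 0, "z": -2, "rx": 0, "ry": 0, "rz": 0, "jaw": 6}
    - {"x": 0, "y": 0, "z": -3, "rx": 0, "ry": 0, "rz": 0, "jaw": 6}
    - {"x": 0, "y": 0, "z": -1, "rx": 0, "ry": 0, "rz": 0, "jaw": 0}

```text
clock: 8.85
tool_pos: [0.5309, -0.0727, 0.2199]
eef_rot: [0.996, -0.093, 0.002, 0.0]
contact_force: [-0.3, -0.4, 0.1]
opening: 0.61
finger_force: 0.0
```

Emit:
send_rows:
  motion:
    - {"x": -3, "y": 2, "z": 0, "rx": 0, "ry": 0, "rz": 0, "jaw": 0}
    - {"x": -3, "y": 2, "z": 0, "rx": 0, "ry": 0, "rz": 0, "jaw": 0}
    - {"x": -2.7, "y": 2, "z": 0, "rx": 0, "ry": 0, "rz": 0, "jaw": 0}
    - {"x": 0, "y": 1.9, "z": 0, "rx": 0, "ry": 0, "rz": 0, "jaw": 0}
    - {"x": 0, "y": 0, "z": 0, "rx": 0, "ry": 0, "rz": 0, "jaw": 0}

```text
clock: 9.35
tool_pos: [0.428, -0.1366, 0.2176]
eef_rot: [0.995, -0.096, -0.0, 0.001]
contact_force: [-0.2, -0.3, 0.9]
opening: 0.163
finger_force: 0.0
```

```bash
python3 - <<'E'
from h import *
rep()
s=snapshot("top")
m=(s["img"].max(2)<40).astype(np.uint8);n,l,st,ce=cv2.connectedComponentsWithStats(m[165:290,215:345])
for i in range(1,n):
  if st[i,4]>15: print(ce[i]+[215,165],st[i])
s=snapshot("wrist");save(s,"w4.png")
E
```

```text
t 9.35 pos [ 0.428  -0.1366  0.2176] local [-0.0859 -0.084 ] yaw -0.1919 zax [-0.001 -0.002 -1.   ]
F local [-0.19 -0.34] 0.88 open 0.16286122424913038 ff 0.0
[299.86235955 260.2991573 ] [ 69  61  29  64 712]
```

View pics/w4.png

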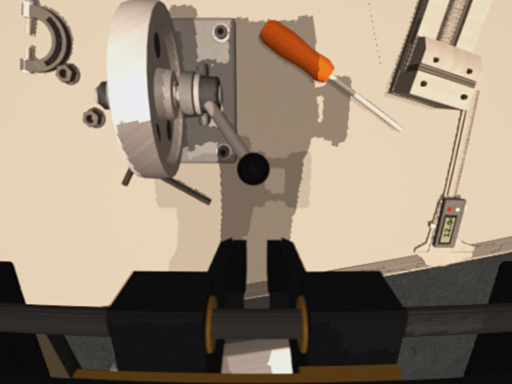

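The ball at (253,168) lies straight ahead of the closing fingers, whose midline is u ≈ 257. I'll descend and take a force baseline.

Emit:
send_rows:
  motion:
    - {"x": 0, "y": 0, "z": 3, "rx": 0, "ry": 0, "rz": 0, "jaw": 0}
    - {"x": 0, "y": 0, "z": 3, "rx": 0, "ry": 0, "rz": 0, "jaw": 0}
    - {"x": 0, "y": 0, "z": 0.4, "rx": 0, "ry": 0, "rz": 0, "jaw": 0}
    - {"x": 0.5, "y": 0, "z": 0, "rx": 0, "ry": 0, "rz": 0, "jaw": 0}
    - {"x": 0, "y": 0, "z": 0, "rx": 0, "ry": 0, "rz": 0, "jaw": 0}

```text
clock: 9.95
tool_pos: [0.4362, -0.135, 0.1545]
eef_rot: [0.996, -0.093, 0.001, 0.0]
contact_force: [-0.7, -0.8, 0.8]
opening: 0.006
finger_force: 0.0
```

```bash
cat >> h.py <<'E'
def avg(n=5):
    R=np.array([[np.cos(Y),-np.sin(Y)],[np.sin(Y),np.cos(Y)]]);F=[]
    for i in range(n):
        snapshot("side");st=get_state();f=st["contact_force"];F.append([*(R.T@f[:2]),f[2]])
    p=st["tool_pos"];F=np.array(F);print("t",st["clock"],"F",F.mean(0).round(2),"sd",F.std(0).round(2),"local",(R.T@(p[:2]-O)).round(4),p[2].round(4))
E
python3 -c "
from h import *
avg(6)"
```

```text
t 10.25 F [ 0.19 -0.04 -0.4 ] sd [0.4 0.4 0.5] local [-0.0797 -0.0815] 0.1544
```

Emit:
send_rows:
  motion:
    - {"x": 0.6, "y": 0, "z": 0, "rx": 0, "ry": 0, "rz": 0, "jaw": 0}
    - {"x": 0.5, "y": 0, "z": 0, "rx": 0, "ry": 0, "rz": 0, "jaw": 0}
    - {"x": 0.4, "y": 0, "z": -0.1, "rx": 0, "ry": 0, "rz": 0, "jaw": 0}
    - {"x": 0.4, "y": 0, "z": -0.1, "rx": 0, "ry": 0, "rz": 0, "jaw": 0}
    - {"x": 0.4, "y": 0, "z": -0.2, "rx": 0, "ry": 0, "rz": 0, "jaw": 0}

```text
clock: 10.75
tool_pos: [0.4485, -0.1382, 0.157]
eef_rot: [0.996, -0.094, -0.009, -0.001]
contact_force: [-14.2, 3.6, 12.9]
opening: 0.009
finger_force: 7.5
```

Emit:
send_rows:
  motion:
    - {"x": 0.2, "y": 0, "z": -0.1, "rx": 0, "ry": 0, "rz": 0, "jaw": 0}
    - {"x": 0.2, "y": 0, "z": -0.1, "rx": 0, "ry": 0, "rz": 0, "jaw": 0}
    - {"x": 0.2, "y": 0, "z": -0.1, "rx": 0, "ry": 0, "rz": 0, "jaw": 0}
    - {"x": 0, "y": 0, "z": 0, "rx": 0, "ry": 0, "rz": 0, "jaw": 0}
    - {"x": 0, "y": 0, "z": 0, "rx": 0, "ry": 0, "rz": 0, "jaw": 0}

```text
clock: 11.25
tool_pos: [0.4625, -0.1407, 0.1607]
eef_rot: [0.996, -0.094, -0.0, 0.0]
contact_force: [-3.5, -0.6, 3.0]
opening: 0.006
finger_force: 1.9
```

```bash
python3 - <<'E'
from h import *
avg(4)
s=snapshot("wrist");save(s,"w5.png")
E
```

```text
t 11.45 F [-3.93 -0.14  3.1 ] sd [0.35 0.47 0.39] local [-0.0512 -0.0816] 0.1607
```

View pics/w5.png

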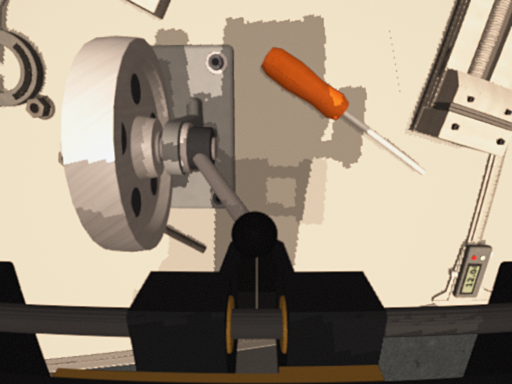

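The ball at (254,233) rests on the fingertips, and the lever is moving (the force is mostly sliding friction plus drag). I'll compute the lever angle from the ray.

```bash
cat >> h.py <<'E'
Rl=np.array([[np.cos(Y),-np.sin(Y),0],[np.sin(Y),np.cos(Y),0],[0,0,1]])
def ballang(s,uv):
    o,d=ray(s,uv);o=Rl.T@(o-[*O,0]);d=Rl.T@d
    k=(-.08-o[1])/d[1] if abs(d[1])>.2 else None
    # closest approach to arc
    t=np.linspace(-.8,.5,1301);B=np.c_[75e-3*np.sin(t),0*t-.08,.095+.075*np.cos(t)]-o
    e=np.linalg.norm(np.cross(B,d),axis=1);i=e.argmin();print("ang",t[i].round(3),"nut",(t[i]+.6).round(3),"err mm",1e3*e[i],"ball",(B[i]+o).round(4))
def push(off,n=4):
    "off: ball x minus TCP x"
    F=[]
    for i in range(n):
        snapshot("side");st=get_state();F.append(Rl.T@st["contact_force"])
    p=Rl.T@(st["tool_pos"]-[*O,0]);F=np.array(F);f=F.mean(0);a=np.arcsin((p[0]+off)/.075)
    print("t",st["clock"],"F",f.round(2),"tcp",p.round(4),"nut",(a+.6).round(3),"square",(-(f[0]*np.cos(a)-f[2]*np.sin(a))).round(2),"ballz",(.095+.075*np.cos(a)).round(4))
E
python3 - <<'E'
from h import *
s=snapshot("wrist")
ballang(s,(254,233)); push(.0205,1)
E
```

```text
ang -0.442 nut 0.158 err mm 1.6699406225447722 ball [-0.0321 -0.08    0.1628]
t 11.6 F [-4.32 -1.61  3.79] tcp [-0.0511 -0.0816  0.1607] nut 0.179 square 2.4 ballz 0.1635
```

Emit:
send_rows:
  motion:
    - {"x": 0.1, "y": 0, "z": -0.05, "rx": 0, "ry": 0, "rz": 0, "jaw": 0}
    - {"x": 0.15, "y": 0, "z": -0.07, "rx": 0, "ry": 0, "rz": 0, "jaw": 0}
    - {"x": 0.15, "y": 0, "z": -0.07, "rx": 0, "ry": 0, "rz": 0, "jaw": 0}
    - {"x": 0.1, "y": 0, "z": -0.05, "rx": 0, "ry": 0, "rz": 0, "jaw": 0}
    - {"x": 0, "y": 0, "z": 0, "rx": 0, "ry": 0, "rz": 0, "jaw": 0}

```text
clock: 12.1
tool_pos: [0.4683, -0.1416, 0.1632]
eef_rot: [0.996, -0.093, 0.001, 0.0]
contact_force: [-2.4, -0.4, 1.2]
opening: 0.003
finger_force: 1.2
```

```bash
python3 -c "
from h import *
push(.02)"
```

```text
t 12.3 F [-2.31 -0.78  1.42] tcp [-0.0454 -0.0814  0.1631] nut 0.255 square 1.69 ballz 0.1656
```

Emit:
send_rows:
  motion:
    - {"x": 0.1, "y": 0, "z": -0.03, "rx": 0, "ry": 0, "rz": 0, "jaw": 0}
    - {"x": 0.1, "y": 0, "z": -0.03, "rx": 0, "ry": 0, "rz": 0, "jaw": 0}
    - {"x": 0.1, "y": 0, "z": -0.03, "rx": 0, "ry": 0, "rz": 0, "jaw": 0}
    - {"x": 0, "y": 0, "z": 0, "rx": 0, "ry": 0, "rz": 0, "jaw": 0}
    - {"x": 0, "y": 0, "z": 0, "rx": 0, "ry": 0, "rz": 0, "jaw": 0}

```text
clock: 12.8
tool_pos: [0.4707, -0.1421, 0.1641]
eef_rot: [0.996, -0.093, 0.0, 0.0]
contact_force: [-2.7, -0.3, 2.1]
opening: 0.008
finger_force: 1.3
```

```bash
python3 -c "
from h import *
push(.02)"
```

```text
t 13.0 F [-2.63  0.14  2.46] tcp [-0.0429 -0.0814  0.164 ] nut 0.289 square 1.75 ballz 0.1664
```

Emit:
send_rows:
  motion:
    - {"x": 0.1, "y": 0, "z": -0.03, "rx": 0, "ry": 0, "rz": 0, "jaw": 0}
    - {"x": 0.1, "y": 0, "z": -0.03, "rx": 0, "ry": 0, "rz": 0, "jaw": 0}
    - {"x": 0, "y": 0, "z": 0, "rx": 0, "ry": 0, "rz": 0, "jaw": 0}
    - {"x": 0, "y": 0, "z": 0, "rx": 0, "ry": 0, "rz": 0, "jaw": 0}
    - {"x": 0, "y": 0, "z": 0, "rx": 0, "ry": 0, "rz": 0, "jaw": 0}

```text
clock: 13.5
tool_pos: [0.4728, -0.1425, 0.1646]
eef_rot: [0.996, -0.093, 0.0, 0.0]
contact_force: [-2.0, 0.6, 2.5]
opening: 0.008
finger_force: 1.1
```

```bash
python3 -c "
from h import *
push(.02)"
```

```text
t 13.7 F [-1.93 -0.21  1.76] tcp [-0.0408 -0.0815  0.1646] nut 0.319 square 1.37 ballz 0.1671
```

Emit:
send_rows:
  motion:
    - {"x": 0.1, "y": 0, "z": -0.02, "rx": 0, "ry": 0, "rz": 0, "jaw": 0}
    - {"x": 0.1, "y": 0, "z": -0.02, "rx": 0, "ry": 0, "rz": 0, "jaw": 0}
    - {"x": 0.1, "y": 0, "z": -0.02, "rx": 0, "ry": 0, "rz": 0, "jaw": 0}
    - {"x": 0, "y": 0, "z": 0, "rx": 0, "ry": 0, "rz": 0, "jaw": 0}
    - {"x": 0, "y": 0, "z": 0, "rx": 0, "ry": 0, "rz": 0, "jaw": 0}

```text
clock: 14.2
tool_pos: [0.4758, -0.1431, 0.1652]
eef_rot: [0.996, -0.093, 0.0, 0.0]
contact_force: [-2.4, 0.2, 1.3]
opening: 0.005
finger_force: 1.0
```

```bash
python3 -c "
from h import *
push(.02,3)"
```

```text
t 14.35 F [-2.21  0.13  1.58] tcp [-0.0377 -0.0815  0.1652] nut 0.361 square 1.77 ballz 0.1679
```

Emit:
send_rows:
  motion:
    - {"x": 0.1, "y": 0, "z": -0.02, "rx": 0, "ry": 0, "rz": 0, "jaw": 0}
    - {"x": 0.1, "y": 0, "z": -0.02, "rx": 0, "ry": 0, "rz": 0, "jaw": 0}
    - {"x": 0.1, "y": 0, "z": -0.02, "rx": 0, "ry": 0, "rz": 0, "jaw": 0}
    - {"x": 0, "y": 0, "z": 0, "rx": 0, "ry": 0, "rz": 0, "jaw": 0}
    - {"x": 0, "y": 0, "z": 0, "rx": 0, "ry": 0, "rz": 0, "jaw": 0}

```text
clock: 14.85
tool_pos: [0.4787, -0.1437, 0.1658]
eef_rot: [0.996, -0.093, 0.0, 0.0]
contact_force: [-2.7, 0.7, 1.9]
opening: 0.005
finger_force: 0.9
```

```bash
python3 -c "
from h import *
push(.02,3)"
```

```text
t 15.0 F [-2.01  0.6   1.28] tcp [-0.0347 -0.0815  0.1658] nut 0.402 square 1.72 ballz 0.1685
```

Emit:
send_rows:
  motion:
    - {"x": 0.1, "y": 0, "z": -0.02, "rx": 0, "ry": 0, "rz": 0, "jaw": 0}
    - {"x": 0.1, "y": 0, "z": -0.02, "rx": 0, "ry": 0, "rz": 0, "jaw": 0}
    - {"x": 0.1, "y": 0, "z": -0.01, "rx": 0, "ry": 0, "rz": 0, "jaw": 0}
    - {"x": 0, "y": 0, "z": 0, "rx": 0, "ry": 0, "rz": 0, "jaw": 0}
    - {"x": 0, "y": 0, "z": 0, "rx": 0, "ry": 0, "rz": 0, "jaw": 0}

```text
clock: 15.5
tool_pos: [0.4817, -0.1442, 0.1664]
eef_rot: [0.996, -0.093, 0.0, 0.0]
contact_force: [-1.5, 0.2, 2.3]
opening: 0.004
finger_force: 0.9
```

```bash
python3 -c "
from h import *
push(.02,3)"
```

```text
t 15.65 F [-1.4   0.45  1.08] tcp [-0.0317 -0.0815  0.1664] nut 0.443 square 1.21 ballz 0.1691
```

Emit:
send_rows:
  motion:
    - {"x": 0.1, "y": 0, "z": -0.01, "rx": 0, "ry": 0, "rz": 0, "jaw": 0}
    - {"x": 0.1, "y": 0, "z": -0.01, "rx": 0, "ry": 0, "rz": 0, "jaw": 0}
    - {"x": 0.1, "y": 0, "z": -0.01, "rx": 0, "ry": 0, "rz": 0, "jaw": 0}
    - {"x": 0, "y": 0, "z": 0, "rx": 0, "ry": 0, "rz": 0, "jaw": 0}
    - {"x": 0, "y": 0, "z": 0, "rx": 0, "ry": 0, "rz": 0, "jaw": 0}

```text
clock: 16.15
tool_pos: [0.4846, -0.1447, 0.1666]
eef_rot: [0.996, -0.093, 0.0, 0.0]
contact_force: [-1.2, 0.1, 1.6]
opening: 0.004
finger_force: 0.8
```

```bash
python3 -c "
from h import *
push(.02,3)"
```

```text
t 16.3 F [-0.94 -0.09  1.03] tcp [-0.0288 -0.0815  0.1666] nut 0.483 square 0.82 ballz 0.1695
```

Emit:
send_rows:
  motion:
    - {"x": 0.1, "y": 0, "z": -0.01, "rx": 0, "ry": 0, "rz": 0, "jaw": 0}
    - {"x": 0.1, "y": 0, "z": -0.01, "rx": 0, "ry": 0, "rz": 0, "jaw": 0}
    - {"x": 0.1, "y": 0, "z": -0.01, "rx": 0, "ry": 0, "rz": 0, "jaw": 0}
    - {"x": 0, "y": 0, "z": 0, "rx": 0, "ry": 0, "rz": 0, "jaw": 0}
    - {"x": 0, "y": 0, "z": 0, "rx": 0, "ry": 0, "rz": 0, "jaw": 0}

```text
clock: 16.8
tool_pos: [0.4876, -0.1453, 0.167]
eef_rot: [0.996, -0.093, 0.0, 0.0]
contact_force: [-1.4, 0.3, 1.5]
opening: 0.006
finger_force: 0.7
```

```bash
python3 -c "
from h import *
push(.02,3)"
```

```text
t 16.95 F [-1.19 -0.08  0.91] tcp [-0.0258 -0.0815  0.1669] nut 0.523 square 1.11 ballz 0.1698
```

Emit:
send_rows:
  motion:
    - {"x": 0.1, "y": 0, "z": 0, "rx": 0, "ry": 0, "rz": 0, "jaw": 0}
    - {"x": 0.1, "y": 0, "z": 0, "rx": 0, "ry": 0, "rz": 0, "jaw": 0}
    - {"x": 0.1, "y": 0, "z": 0, "rx": 0, "ry": 0, "rz": 0, "jaw": 0}
    - {"x": 0, "y": 0, "z": 0, "rx": 0, "ry": 0, "rz": 0, "jaw": 0}
    - {"x": 0, "y": 0, "z": 0, "rx": 0, "ry": 0, "rz": 0, "jaw": 0}

```text
clock: 17.45
tool_pos: [0.4905, -0.1458, 0.1669]
eef_rot: [0.996, -0.093, 0.0, 0.0]
contact_force: [-1.9, -0.1, 0.8]
opening: 0.003
finger_force: 0.7
```

```bash
python3 -c "
from h import *
push(.02,3)"
```

```text
t 17.6 F [-1.17 -0.37  1.43] tcp [-0.0228 -0.0815  0.167 ] nut 0.563 square 1.12 ballz 0.1699
```

Emit:
send_rows:
  motion:
    - {"x": 0.1, "y": 0, "z": 0, "rx": 0, "ry": 0, "rz": 0, "jaw": 0}
    - {"x": 0.1, "y": 0, "z": 0, "rx": 0, "ry": 0, "rz": 0, "jaw": 0}
    - {"x": 0.1, "y": 0, "z": 0, "rx": 0, "ry": 0, "rz": 0, "jaw": 0}
    - {"x": 0, "y": 0, "z": 0, "rx": 0, "ry": 0, "rz": 0, "jaw": 0}
    - {"x": 0, "y": 0, "z": 0, "rx": 0, "ry": 0, "rz": 0, "jaw": 0}

```text
clock: 18.1
tool_pos: [0.4934, -0.1464, 0.1669]
eef_rot: [0.996, -0.093, 0.0, 0.0]
contact_force: [-1.0, 0.7, 1.9]
opening: 0.002
finger_force: 0.6
```

```bash
python3 -c "
from h import *
push(.02,3)"
```

```text
t 18.25 F [-0.94 -0.11  1.08] tcp [-0.0198 -0.0815  0.1669] nut 0.603 square 0.94 ballz 0.17
```

Emit:
send_rows:
  motion:
    - {"x": 0.1, "y": 0, "z": 0, "rx": 0, "ry": 0, "rz": 0, "jaw": 0}
    - {"x": 0.1, "y": 0, "z": 0, "rx": 0, "ry": 0, "rz": 0, "jaw": 0}
    - {"x": 0.1, "y": 0, "z": 0, "rx": 0, "ry": 0, "rz": 0, "jaw": 0}
    - {"x": 0, "y": 0, "z": 0, "rx": 0, "ry": 0, "rz": 0, "jaw": 0}
    - {"x": 0, "y": 0, "z": 0, "rx": 0, "ry": 0, "rz": 0, "jaw": 0}

```text
clock: 18.75
tool_pos: [0.4964, -0.147, 0.1669]
eef_rot: [0.996, -0.093, 0.0, 0.0]
contact_force: [-0.9, -0.6, 1.2]
opening: 0.011
finger_force: 0.6
```

```bash
python3 -c "
from h import *
push(.02,3)"
```

```text
t 18.9 F [-0.89 -0.57  0.71] tcp [-0.0168 -0.0815  0.1669] nut 0.643 square 0.92 ballz 0.1699
```

Emit:
send_rows:
  motion:
    - {"x": 0.1, "y": 0, "z": 0, "rx": 0, "ry": 0, "rz": 0, "jaw": 0}
    - {"x": 0.1, "y": 0, "z": 0, "rx": 0, "ry": 0, "rz": 0, "jaw": 0}
    - {"x": 0.1, "y": 0, "z": 0, "rx": 0, "ry": 0, "rz": 0, "jaw": 0}
    - {"x": 0, "y": 0, "z": 0, "rx": 0, "ry": 0, "rz": 0, "jaw": 0}
    - {"x": 0, "y": 0, "z": 0, "rx": 0, "ry": 0, "rz": 0, "jaw": 0}

```text
clock: 19.4
tool_pos: [0.4993, -0.1475, 0.1669]
eef_rot: [0.996, -0.093, 0.0, 0.0]
contact_force: [-1.2, -0.8, 1.3]
opening: 0.005
finger_force: 0.6
```

```bash
python3 - <<'E'
from h import *
push(.02,3)
a=snapshot("wrist")["img"];b=snapshot("side")["img"][120:300,190:360]
c=np.zeros((384,512+360,3),np.uint8);c[:,:512]=a;c[:,512:]=cv2.resize(b,(360,384))
cv2.imwrite("pics/w6.png",cv2.resize(c,(800,352))[:,:,::-1])
E
```

```text
t 19.55 F [-0.89 -0.23  0.8 ] tcp [-0.0138 -0.0815  0.1669] nut 0.683 square 0.95 ballz 0.1697
```

View pics/w6.png

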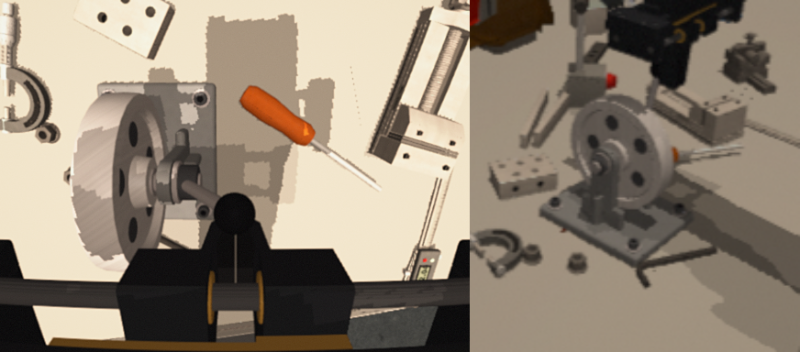

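The ball is still square on the fingertips, at (235,213) in the left half. The wheel is slack, so I'll keep going.

Emit:
send_rows:
  motion:
    - {"x": 0.1, "y": 0, "z": 0, "rx": 0, "ry": 0, "rz": 0, "jaw": 0}
    - {"x": 0.1, "y": 0, "z": 0, "rx": 0, "ry": 0, "rz": 0, "jaw": 0}
    - {"x": 0.1, "y": 0, "z": 0.01, "rx": 0, "ry": 0, "rz": 0, "jaw": 0}
    - {"x": 0, "y": 0, "z": 0, "rx": 0, "ry": 0, "rz": 0, "jaw": 0}
    - {"x": 0, "y": 0, "z": 0, "rx": 0, "ry": 0, "rz": 0, "jaw": 0}

```text
clock: 20.15
tool_pos: [0.5022, -0.1481, 0.1668]
eef_rot: [0.996, -0.093, 0.0, 0.0]
contact_force: [-1.3, 1.1, 1.1]
opening: 0.006
finger_force: 0.5
```

```bash
python3 -c "
from h import *
push(.02,3)"
```

```text
t 20.3 F [-0.98  0.05  0.8 ] tcp [-0.0108 -0.0815  0.1668] nut 0.723 square 1.07 ballz 0.1694
```

Emit:
send_rows:
  motion:
    - {"x": 0.1, "y": 0, "z": 0.01, "rx": 0, "ry": 0, "rz": 0, "jaw": 0}
    - {"x": 0.1, "y": 0, "z": 0.01, "rx": 0, "ry": 0, "rz": 0, "jaw": 0}
    - {"x": 0.1, "y": 0, "z": 0.02, "rx": 0, "ry": 0, "rz": 0, "jaw": 0}
    - {"x": 0, "y": 0, "z": 0, "rx": 0, "ry": 0, "rz": 0, "jaw": 0}
    - {"x": 0, "y": 0, "z": 0, "rx": 0, "ry": 0, "rz": 0, "jaw": 0}

```text
clock: 20.8
tool_pos: [0.5052, -0.1486, 0.1664]
eef_rot: [0.996, -0.093, 0.0, 0.0]
contact_force: [-0.4, 0.8, 0.5]
opening: 0.006
finger_force: 0.5
```

```bash
python3 -c "
from h import *
push(.02,3)"
```

```text
t 20.95 F [-0.57  0.4   0.63] tcp [-0.0078 -0.0815  0.1664] nut 0.763 square 0.67 ballz 0.169
```

Emit:
send_rows:
  motion:
    - {"x": 0.1, "y": 0, "z": 0.02, "rx": 0, "ry": 0, "rz": 0, "jaw": 0}
    - {"x": 0.1, "y": 0, "z": 0.02, "rx": 0, "ry": 0, "rz": 0, "jaw": 0}
    - {"x": 0.1, "y": 0, "z": 0.02, "rx": 0, "ry": 0, "rz": 0, "jaw": 0}
    - {"x": 0, "y": 0, "z": 0, "rx": 0, "ry": 0, "rz": 0, "jaw": 0}
    - {"x": 0, "y": 0, "z": 0, "rx": 0, "ry": 0, "rz": 0, "jaw": 0}

```text
clock: 21.45
tool_pos: [0.5076, -0.1491, 0.1658]
eef_rot: [0.996, -0.093, -0.0, -0.0]
contact_force: [-3.2, 0.2, 2.0]
opening: 0.005
finger_force: 1.4
```

```bash
python3 -c "
from h import *
push(.02,3)"
```

```text
t 21.6 F [-2.59  0.29  1.81] tcp [-0.0054 -0.0815  0.1658] nut 0.796 square 2.9 ballz 0.1686
```

The push is rising now, at nut ≈ 0.8. Going in 1 mm steps.

Emit:
send_rows:
  motion:
    - {"x": 0.05, "y": 0, "z": 0.01, "rx": 0, "ry": 0, "rz": 0, "jaw": 0}
    - {"x": 0.05, "y": 0, "z": 0.02, "rx": 0, "ry": 0, "rz": 0, "jaw": 0}
    - {"x": 0, "y": 0, "z": 0, "rx": 0, "ry": 0, "rz": 0, "jaw": 0}
    - {"x": 0, "y": 0, "z": 0, "rx": 0, "ry": 0, "rz": 0, "jaw": 0}
    - {"x": 0, "y": 0, "z": 0, "rx": 0, "ry": 0, "rz": 0, "jaw": 0}

```text
clock: 22.1
tool_pos: [0.5086, -0.1493, 0.1655]
eef_rot: [0.996, -0.093, -0.0, 0.0]
contact_force: [-4.8, 1.3, 3.3]
opening: 0.003
finger_force: 2.3
```

```bash
python3 -c "
from h import *
push(.02,6)"
```

```text
t 22.4 F [-4.87 -0.15  3.66] tcp [-0.0042 -0.0815  0.1655] nut 0.812 square 5.53 ballz 0.1683
```

The square push is about 5.5 N, which is snug. I'll back off and return to the rim.

Emit:
send_rows:
  motion:
    - {"x": -0.3, "y": 0, "z": 0, "rx": 0, "ry": 0, "rz": 0, "jaw": 0}
    - {"x": -1, "y": 0, "z": 0, "rx": 0, "ry": 0, "rz": 0, "jaw": 0}
    - {"x": -1.7, "y": 0, "z": 0, "rx": 0, "ry": 0, "rz": 0, "jaw": 0}
    - {"x": 0, "y": 0, "z": -3, "rx": 0, "ry": 0, "rz": 0, "jaw": 0}
    - {"x": 0, "y": 0, "z": -2.5, "rx": 0, "ry": 0, "rz": 0, "jaw": 0}

```text
clock: 22.9
tool_pos: [0.4793, -0.1436, 0.2211]
eef_rot: [0.996, -0.093, 0.0, -0.0]
contact_force: [0.6, -0.5, -0.8]
opening: 0.007
finger_force: 0.0
```

Emit:
send_rows:
  motion:
    - {"x": 0.9, "y": -2, "z": 0, "rx": 0, "ry": 0, "rz": 0, "jaw": 6}
    - {"x": 0.9, "y": -2, "z": 0, "rx": 0, "ry": 0, "rz": 0, "jaw": 6}
    - {"x": 0.9, "y": -2, "z": 0, "rx": 0, "ry": 0, "rz": 0, "jaw": 6}
    - {"x": 0.9, "y": -2.1, "z": 0, "rx": 0, "ry": 0, "rz": 0, "jaw": 6}
    - {"x": 0, "y": 0, "z": 0, "rx": 0, "ry": 0, "rz": 0, "jaw": 6}

```text
clock: 23.4
tool_pos: [0.5323, -0.0672, 0.2207]
eef_rot: [0.996, -0.091, 0.002, -0.001]
contact_force: [-0.5, -0.4, 0.1]
opening: 0.433
finger_force: 0.0
```

Emit:
send_rows:
  motion:
    - {"x": 0, "y": 0, "z": 0, "rx": 0, "ry": 0, "rz": 0, "jaw": 6}
    - {"x": 0, "y": 0, "z": 0, "rx": 0, "ry": 0, "rz": 0, "jaw": 6}
    - {"x": 0, "y": 0, "z": 0, "rx": 0, "ry": 0, "rz": 0, "jaw": 6}
    - {"x": 0, "y": 0, "z": 0, "rx": 0, "ry": 0, "rz": 0, "jaw": 6}
    - {"x": 0, "y": 0, "z": 0, "rx": 0, "ry": 0, "rz": 0, "jaw": 6}

```text
clock: 23.9
tool_pos: [0.5297, -0.0715, 0.2206]
eef_rot: [0.996, -0.094, 0.0, 0.0]
contact_force: [-0.1, 0.8, -1.3]
opening: 0.682
finger_force: 0.0
```

```bash
python3 - <<'E'
from h import *
rep()
s=snapshot("wrist");save(s,"w7.png")
E
```

```text
t 23.9 pos [ 0.5297 -0.0715  0.2206] local [ 0.0019 -0.0011] yaw -0.1881 zax [ 0. -0. -1.]
F local [-0.25  0.79] -1.31 open 0.6818655063215036 ff 0.0
```

View pics/w7.png

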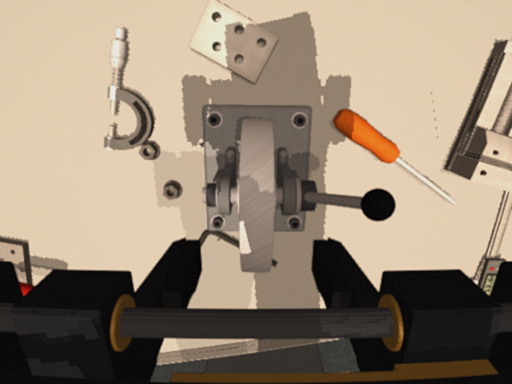

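The lever now stands out to the right with its ball at (377,204), and the rim is upright and centred at u ≈ 256. I'll use a 4 cm jaw opening so the right finger stays clear of the ball.

Emit:
send_rows:
  motion:
    - {"x": 0, "y": 0, "z": 0, "rx": 0, "ry": 0, "rz": 0, "jaw": 4}
    - {"x": 0, "y": 0, "z": 1, "rx": 0, "ry": 0, "rz": 0, "jaw": 4}
    - {"x": 0, "y": 0, "z": 2, "rx": 0, "ry": 0, "rz": 0, "jaw": 4}
    - {"x": 0, "y": 0, "z": 2, "rx": 0, "ry": 0, "rz": 0, "jaw": 4}
    - {"x": 0, "y": 0, "z": 1.2, "rx": 0, "ry": 0, "rz": 0, "jaw": 4}

```text
clock: 24.45
tool_pos: [0.529, -0.0707, 0.1567]
eef_rot: [0.996, -0.093, -0.001, 0.0]
contact_force: [0.0, -0.4, 0.1]
opening: 0.455
finger_force: 0.0
```

Emit:
send_rows:
  motion:
    - {"x": 0, "y": -0.2, "z": 0, "rx": 0, "ry": 0, "rz": 0, "jaw": 4}
    - {"x": 0, "y": -0.2, "z": 0, "rx": 0, "ry": 0, "rz": 0, "jaw": 4}
    - {"x": 0, "y": -0.2, "z": 0, "rx": 0, "ry": 0, "rz": 0, "jaw": 4}
    - {"x": 0, "y": -0.1, "z": 0, "rx": 0, "ry": 0, "rz": 0, "jaw": 4}
    - {"x": 0, "y": 0, "z": 0, "rx": 0, "ry": 0, "rz": 0, "jaw": 4}

```text
clock: 24.95
tool_pos: [0.5317, -0.0638, 0.1591]
eef_rot: [0.996, -0.093, 0.001, -0.0]
contact_force: [-0.3, 0.3, 0.4]
opening: 0.453
finger_force: 0.0
```

```bash
python3 -c "
from h import *
rep()"
```

```text
t 24.95 pos [ 0.5317 -0.0638  0.1591] local [0.0024 0.0068] yaw -0.1868 zax [ 0.001 -0.    -1.   ]
F local [-0.33  0.2 ] 0.36 open 0.45309372722304786 ff 0.0
```

Emit:
send_rows:
  motion:
    - {"x": 0, "y": -0.1, "z": 0, "rx": 0, "ry": 0, "rz": 0, "jaw": 4}
    - {"x": 0, "y": -0.1, "z": 0, "rx": 0, "ry": 0, "rz": 0, "jaw": 4}
    - {"x": 0, "y": 0, "z": 0, "rx": 0, "ry": 0, "rz": 0, "jaw": 4}
    - {"x": 0, "y": 0, "z": 0, "rx": 0, "ry": 0, "rz": 0, "jaw": 4}
    - {"x": 0, "y": 0, "z": 0, "rx": 0, "ry": 0, "rz": 0, "jaw": 4}

```text
clock: 25.45
tool_pos: [0.5317, -0.0629, 0.1587]
eef_rot: [0.996, -0.094, 0.0, 0.001]
contact_force: [0.0, -3.3, 2.3]
opening: 0.453
finger_force: 2.0
```

Emit:
send_rows:
  motion:
    - {"x": 0, "y": -0.1, "z": 0, "rx": 0, "ry": 0, "rz": 0, "jaw": 4}
    - {"x": 0, "y": -0.1, "z": 0, "rx": 0, "ry": 0, "rz": 0, "jaw": 4}
    - {"x": 0, "y": 0, "z": 0, "rx": 0, "ry": 0, "rz": 0, "jaw": 4}
    - {"x": 0, "y": 0, "z": 0, "rx": 0, "ry": 0, "rz": 0, "jaw": 4}
    - {"x": 0, "y": 0, "z": 0, "rx": 0, "ry": 0, "rz": 0, "jaw": 4}

```text
clock: 25.95
tool_pos: [0.5318, -0.0623, 0.1588]
eef_rot: [0.996, -0.094, 0.0, 0.001]
contact_force: [-0.9, -7.4, 4.2]
opening: 0.453
finger_force: 3.6
```

```bash
python3 -c "
from h import *
rep()"
```

```text
t 25.95 pos [ 0.5318 -0.0623  0.1588] local [0.0023 0.0083] yaw -0.1891 zax [ 0.    -0.003 -1.   ]
F local [ 0.53 -7.48] 4.21 open 0.4525528019161209 ff 3.5748032480478287
```

Emit:
send_rows:
  motion:
    - {"x": 0, "y": 0.1, "z": 0, "rx": 0, "ry": 0, "rz": 0, "jaw": 4}
    - {"x": 0, "y": 0, "z": 0, "rx": 0, "ry": 0, "rz": 0, "jaw": 4}
    - {"x": 0, "y": 0, "z": 0, "rx": 0, "ry": 0, "rz": 0, "jaw": 4}
    - {"x": 0, "y": 0, "z": 0, "rx": 0, "ry": 0, "rz": 0, "jaw": 4}
    - {"x": 0, "y": 0, "z": 0, "rx": 0, "ry": 0, "rz": 0, "jaw": 4}

```text
clock: 26.45
tool_pos: [0.5317, -0.0625, 0.1587]
eef_rot: [0.996, -0.094, 0.0, 0.001]
contact_force: [-1.0, -5.1, 4.7]
opening: 0.453
finger_force: 2.9
```

Emit:
send_rows:
  motion:
    - {"x": 0, "y": 0.5, "z": 0, "rx": 0, "ry": 0, "rz": 0, "jaw": 4}
    - {"x": 0, "y": 0.5, "z": 0, "rx": 0, "ry": 0, "rz": 0, "jaw": 4}
    - {"x": 0, "y": 0.4, "z": 0, "rx": 0, "ry": 0, "rz": 0, "jaw": 4}
    - {"x": 0, "y": 0.2, "z": 0, "rx": 0, "ry": 0, "rz": 0, "jaw": 4}
    - {"x": 0, "y": 0.1, "z": 0, "rx": 0, "ry": 0, "rz": 0, "jaw": 4}

```text
clock: 26.95
tool_pos: [0.5285, -0.0777, 0.1584]
eef_rot: [0.996, -0.093, -0.0, -0.0]
contact_force: [1.2, -0.9, -0.3]
opening: 0.452
finger_force: 0.0
```

```bash
python3 -c "
from h import *
rep()"
```

```text
t 26.95 pos [ 0.5285 -0.0777  0.1584] local [ 0.0019 -0.0075] yaw -0.1872 zax [-0.  0. -1.]
F local [ 1.36 -0.61] -0.3 open 0.451774567619555 ff 0.0
```

Emit:
send_rows:
  motion:
    - {"x": 0, "y": 0.1, "z": 0, "rx": 0, "ry": 0, "rz": 0, "jaw": 4}
    - {"x": 0, "y": 0.1, "z": 0, "rx": 0, "ry": 0, "rz": 0, "jaw": 4}
    - {"x": 0, "y": 0, "z": 0, "rx": 0, "ry": 0, "rz": 0, "jaw": 4}
    - {"x": 0, "y": 0, "z": 0, "rx": 0, "ry": 0, "rz": 0, "jaw": 4}
    - {"x": 0, "y": 0, "z": 0, "rx": 0, "ry": 0, "rz": 0, "jaw": 4}

```text
clock: 27.45
tool_pos: [0.5283, -0.0792, 0.1585]
eef_rot: [0.996, -0.093, 0.0, -0.0]
contact_force: [-0.2, 1.0, 0.3]
opening: 0.453
finger_force: 0.8
```

```bash
python3 -c "
from h import *
rep()"
```

```text
t 27.45 pos [ 0.5283 -0.0792  0.1585] local [ 0.002 -0.009] yaw -0.1867 zax [ 0.  0. -1.]
F local [-0.37  0.94] 0.29 open 0.4533419650329605 ff 0.7591845095157623
```

Emit:
send_rows:
  motion:
    - {"x": 0, "y": 0.1, "z": 0, "rx": 0, "ry": 0, "rz": 0, "jaw": 4}
    - {"x": 0, "y": 0.1, "z": 0, "rx": 0, "ry": 0, "rz": 0, "jaw": 4}
    - {"x": 0, "y": 0, "z": 0, "rx": 0, "ry": 0, "rz": 0, "jaw": 4}
    - {"x": 0, "y": 0, "z": 0, "rx": 0, "ry": 0, "rz": 0, "jaw": 4}
    - {"x": 0, "y": 0, "z": 0, "rx": 0, "ry": 0, "rz": 0, "jaw": 4}

```text
clock: 27.95
tool_pos: [0.5283, -0.08, 0.1586]
eef_rot: [0.996, -0.093, 0.0, -0.001]
contact_force: [1.9, 5.6, -0.1]
opening: 0.454
finger_force: 2.7
```

Emit:
send_rows:
  motion:
    - {"x": 0, "y": 0.05, "z": 0, "rx": 0, "ry": 0, "rz": 0, "jaw": 4}
    - {"x": 0, "y": 0, "z": 0, "rx": 0, "ry": 0, "rz": 0, "jaw": 4}
    - {"x": 0, "y": 0, "z": 0, "rx": 0, "ry": 0, "rz": 0, "jaw": 4}
    - {"x": 0, "y": 0, "z": 0, "rx": 0, "ry": 0, "rz": 0, "jaw": 4}
    - {"x": 0, "y": 0, "z": 0, "rx": 0, "ry": 0, "rz": 0, "jaw": 4}

```text
clock: 28.45
tool_pos: [0.5283, -0.0801, 0.1586]
eef_rot: [0.996, -0.093, 0.0, -0.001]
contact_force: [1.6, 4.9, -0.1]
opening: 0.453
finger_force: 3.0
```

```bash
python3 -c "
from h import *
rep()"
```

```text
t 28.45 pos [ 0.5283 -0.0801  0.1586] local [ 0.0022 -0.0098] yaw -0.1853 zax [ 0.001  0.002 -1.   ]
F local [0.67 5.14] -0.07 open 0.45274068742331014 ff 3.023626059293747
```

Both leans held firm at 5 to 7 N: the contact span is about 16 mm, which is the 40 mm opening minus the 24 mm rim. I'll centre, lift to the earlier viewing height and check that the ball hasn't eased back.

Emit:
send_rows:
  motion:
    - {"x": 0, "y": -0.3, "z": 0, "rx": 0, "ry": 0, "rz": 0, "jaw": 4}
    - {"x": 0, "y": -0.6, "z": 0, "rx": 0, "ry": 0, "rz": 0, "jaw": 4}
    - {"x": 0, "y": 0, "z": 0, "rx": 0, "ry": 0, "rz": 0, "jaw": 4}
    - {"x": 0, "y": 0, "z": -3, "rx": 0, "ry": 0, "rz": 0, "jaw": 4}
    - {"x": 0, "y": 0, "z": -3.2, "rx": 0, "ry": 0, "rz": 0, "jaw": 6}

```text
clock: 28.95
tool_pos: [0.5284, -0.0739, 0.2204]
eef_rot: [0.996, -0.094, -0.002, 0.001]
contact_force: [0.3, 0.5, 0.4]
opening: 0.522
finger_force: 0.0
```

Emit:
send_rows:
  motion:
    - {"x": 0, "y": 0, "z": 0, "rx": 0, "ry": 0, "rz": 0, "jaw": 6}
    - {"x": 0, "y": 0, "z": 0, "rx": 0, "ry": 0, "rz": 0, "jaw": 6}
    - {"x": 0, "y": 0, "z": 0, "rx": 0, "ry": 0, "rz": 0, "jaw": 6}
    - {"x": 0, "y": 0, "z": 0, "rx": 0, "ry": 0, "rz": 0, "jaw": 6}
    - {"x": 0, "y": 0, "z": 0, "rx": 0, "ry": 0, "rz": 0, "jaw": 6}

```text
clock: 29.45
tool_pos: [0.5289, -0.0733, 0.2197]
eef_rot: [0.996, -0.093, -0.001, 0.0]
contact_force: [0.0, 0.2, 0.5]
opening: 0.682
finger_force: 0.0
```

```bash
python3 - <<'E'
from h import *
rep()
s=snapshot("wrist");save(s,"w8.png")
old=cv2.imread("pics/w7.png")
for im in (old,s["img"]):
    g=(im[150:260,330:430].max(2)<40).astype(np.uint8)
    n,l,st,ce=cv2.connectedComponentsWithStats(g);i=1+st[1:,4].argmax();c=ce[i]+[330,150];print(c,st[i]);ballang(s,c)
    # rim centre columns at a row via brightness edges
E
```

```text
t 29.45 pos [ 0.5289 -0.0733  0.2197] local [ 0.0015 -0.0031] yaw -0.1872 zax [-0.002 -0.    -1.   ]
F local [-0.03  0.18] 0.47 open 0.6818921675181084 ff 0.0
[377.31914894 204.39048811] [ 31  39  33  31 799]
ang 0.21 nut 0.81 err mm 3.551882121563132 ball [ 0.0156 -0.08    0.1684]
[374.96415328 204.2249691 ] [ 28  39  34  31 809]
ang 0.21 nut 0.81 err mm 2.0864433964258056 ball [ 0.0156 -0.08    0.1684]
```

The ball hasn't moved: the nut is at 0.81 rad, the same as when I released it. The gripper is clear, so I'm handing in.

```bash
python3 -c "
from plant import *
print(finish_job())"
```

```text
the job is handed in; nothing more can be done
None
```

The job is handed in with no verdict shown: I rocked the slack rim to both stops at about 6.6 N and swung the lever to about 0.81 rad at roughly 5.5 N on the ball. Leaning on the rim again at 5–7 N each way showed no play, and everything was let go at about 29.5 s of the 72 s allowed.

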